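# Fetch the horn anvil from behind the bench containers

### The arm

A 6-joint arm with a two-finger parallel gripper is mounted at the origin on the work surface. World frame = base frame: x ahead of the robot, y to its left, z up, the work surface at z = 0. Lengths are in m, angles in rad, forces in N, time in s.
With the tool pointing down it reaches from about 0.35 to 0.975 m from the base axis. Payload 17.4 kg.
Tool frame: the origin (TCP) lies on the centre line of the jaws, within the pads' length; the fingertips stand ahead of it and the grasp point (between the pads) lies 2 mm behind it (arm.nose_length is the z of the fingertips in the tool frame, in m); z points along the fingers, y is the line along which they close (so a half turn about z gives the same grasp; the last joint's range is limited). The gripper opens to 85 mm and grips with 20 to 120 N. Pads are 22 mm wide; open, the fingers measure 114 mm over their backs; the gripper's body (76 mm by 85 mm) begins 54 mm behind the grasp point. The pads swing forward as they close: fully open they stand 13 mm farther back than shut.
Start: joints at [-1.24, 0.116, 1.442, -0, 1.584, -0.038], TCP at [0.243, -0.63, 0.248] pointing down, gripper open.
Joint ranges: [-2.83, 2.83], [-0.83, 2.19], [0.07, 2.5], [-1.14, 4.28], [0.01, 3], [-2.97, 2.97]. Speed limits (rad/s): [1.89, 1.89, 2.22, 3.14, 3.14, 3.14].

### API

Orientations are given as [roll, pitch, yaw] about the fixed x, y, z axes, in that order (R = Rz(yaw) Ry(pitch) Rx(roll)).
In Python, from bench import telemetry, capture, calibration, job_done, arm gives the robot as it stands.
- The arm moves only by the tool send_rows, never from a script. Its argument "moves" is a list of rows, each an object with "delta_pos": the shift along the world's x, y, z in m, a list of three; "spin": the turn about the world's z in degrees. In form: [{"delta_pos": [dx, dy, dz], "spin": spin}, ...]. A call has 1 to 12 rows; each row shifts and turns the commanded pose from where the row before left it; what a row does not reach is not made up. A row lasts 1/12 s, in which the tool goes at most 41.7 mm and 7.16 degrees, less where a joint would pass 70% of its speed; a pose out of reach is approached as far as the arm can. A call with a gripper value outside its range is refused whole. "jaw" is the finger opening in m, from 0 to 0.0854, set as the call begins (left out, the last holds). The fingers move at their own pace and stop on an object; the grip force is fixed at half the most. Time passes only in rows, so rows that do not move let the fingers close. It gives the time, the measured TCP pose, the force, the opening and the grip force at its end, in the units of the state.
- telemetry.state(): the state, without advancing time (a new reading comes with each control period).
- capture(name): name is "side" or "top"; returns the picture (384x512x3 uint8, red, green, blue); there is no depth.
- calibration(name): a dict with "fx", "fy", "cx", "cy" (pixels), "k1" (the pictures are not rectified: a ray, as slopes to the right and down, at radius r is drawn at 1 + k1 r^2 times it, then the intrinsics apply), "T" (4x4, takes a point from camera to world coordinates). Camera axes: x right, y up, looking along -z (the intrinsics and any distortion apply to the point x, -y, -z); pixel columns grow to the right and rows downward; lengths in m; the calibration is good to about 2 mm. A picture is of the moment at which its call begins. calibration takes no time and is no camera call.
- job_done(): hands the job in; it is judged then, once.
The state is a dict: "time_s": time; "joint_positions": joint angles; "qvel": joint speeds; "effort": joint torques, N m; "ee_pos": TCP position; "eef_rot": TCP orientation; "wrist_force": force on the tool from outside, world axes, zero at the start; "ft_torque": the same for the moment, N m; "grip_width": opening from 0.0 (shut) to 1.0 (fully open); "grasp_force": force on a finger pad.
Only numpy, scipy, OpenCV 4.12 (cv2) and the standard library are available. Lean on these libraries where they do the work, as an engineer would, in place of code of your own. Each camera call takes 0.05 s, during which the arm holds its last target. There are 200 camera calls.

### The job

The little horn anvil is shut in at the back of the tool tray behind the dropper bottle, the glass of needle files and the square tin: first stand all three of those on the plywood board, leaving the anvil where it is, and then bring the anvil to the rubber block and set it upright in the middle, lengthwise with the block. With the anvil in place, stand each of the three back in the tray on the very spot where it stood before. Keep them upright, set things down rather than drop them, and leave the bur stand, the hammer and the ring mandrel alone.

Things in the scene. Friction and masses are not known exactly. Their poses are not given: they have to be found in the camera images.
- anvil: steel horn anvil, loose, 0.5 kg, 42 mm high. Origin: centre of the base's underside (balance point within 3 mm); x lengthwise to the horn's tip (+63 mm). Base 64 x 38 mm, 9 high; step 52 x 30 up to 15; waist 20 wide up to 28; top block 24 wide in y, upright sides, z 28 to 42, x -38 to +26: grip it there across. Stands on the tray floor, rear half, lengthwise along tray y.
- bottle: amber glass dropper bottle, black cap and rubber bulb, closed, loose, about 0.13 kg: round, 40 mm diameter, sides straight from 3 to 80 mm above its underside, 110 mm high over the bulb. Origin: centre of its underside, z up. Starts in the tray's front row.
- tumbler: clear glass tumbler with steel needle files standing in it (fixed to it), loose, about 0.18 kg: round, 44 mm diameter at the foot, 48 mm at the rim, which is 84 mm above its underside; the files reach 110 mm. Origin: centre of its underside, z up. Starts in the tray's front row.
- tin: square aluminium tin with a round dark screw cap, loose, about 0.16 kg: 42 x 42 mm (43.5 at the top and bottom seams), 87 mm high, 98 mm over the cap. Origin: centre of its underside, x and y square to its sides, z up. Starts in the tray's front row, nearly square to the tray.
- tray: fixed wooden tray, cork floor: 150 x 230 mm (x, y), floor 8 mm above its underside, rim 8 mm thick, 18 mm high. Origin: centre of its underside; +x is the rear, away from the robot. The containers stand in a row along y at x about -23 mm, 58 mm apart, in any order; the anvil is at x about +32 mm. Their places are not marked: note at the start where each stands.
- board: plain plywood lying flat, fixed: 230 x 100 mm (x, y), 12 mm thick. Origin: centre of its underside. Side area for the three containers, with room for a row along x, 75 mm apart. Lies to the left or the right of the tray.
- pad: black rubber bench block, fixed and firm: 150 x 90 mm (x, lengthwise, and y), 25 mm high, flat top. Origin: centre of its underside. Lies on the side of the tray away from the board.
- burstand: bystander: blue round bur stand in three tiers with burs in it, 124 mm diameter, about 100 mm high, loose, beyond the tray. Origin: centre of its underside.
- hammer: bystander: chasing hammer, wooden handle, 247 mm long, 31 mm high, lying loose between robot and tray. Origin: on the bench below its middle; x towards the head.
- mandrel: bystander: tapered steel ring mandrel, 240 mm long, 25 mm thick, lying loose beyond the tray. Origin: on the bench below its middle; x towards the thin end.
Not all that is in view belongs to the job. What is shaped like the board but blue is not meant. Leave any pink or red look-alike of the anvil alone.

How it is judged:
By the outcome, as a careful person would: the job done as asked, in the order asked, and still so for the second after the job is handed in, with the robot touching nothing.
It also fails if it takes over 138 s, if anything falls off the work surface, if the arm or the gripper's body presses on something with over 40 N, if the wrist force passes 120 N, or if a joint passes its speed limit or range.

## Working session

There is one attempt and no reset: what is moved stays moved. The work goes in short steps, Python scripts to look and compute and a tool call to move; the robot and the scene stay as the last step left them, time stands still between calls to the robot, and variables do not carry over. Pictures are saved under pics/ and viewed, at most 14 in all, crops included, and the job is handed in when it is done.

Besides the shell and the picture viewer there is one more tool, called after "Emit:" by a JSON object that holds its "api" and its "payload". send_rows: Moves the arm, as the interface text tells. Its arguments: {"type":"object","properties":{"moves":{"type":"array"},"jaw":{"type":"number"}},"required":["moves"]}

```bash
mkdir -p pics; ls
cat > h.py <<'E'
import numpy as np, cv2
from bench import telemetry, capture, calibration, job_done, arm
def save(n,im): cv2.imwrite('pics/'+n,cv2.cvtColor(im,cv2.COLOR_RGB2BGR))
def ray(name,u,v):
    c=calibration(name); K=np.array([[c['fx'],0,c['cx']],[0,c['fy'],c['cy']],[0,0,1.]])
    d=np.array([c['k1'],0,0,0.])
    p=cv2.undistortPoints(np.array([[[u,v]]],float),K,d)[0,0]
    T=np.array(c['T']); return T[:3,3],T[:3,:3]@np.array([p[0],-p[1],-1.])
def onz(name,u,v,z):
    o,d=ray(name,u,v); return o+d*(z-o[2])/d[2]
def proj(name,P):
    c=calibration(name); T=np.array(c['T']); q=T[:3,:3].T@(np.array(P,float)-T[:3,3])
    x,y=q[0]/-q[2],-q[1]/-q[2]; s=1+c['k1']*(x*x+y*y)
    return np.array([c['fx']*x*s+c['cx'],c['fy']*y*s+c['cy']])
E
python3 - <<'E'
from h import *
for n in('top','side'):
    im=capture(n); save(n+'0.png',im); np.save(n+'0.npy',im); c=calibration(n); print(n,c['fx'],c['k1'],np.round(c['T'],3).tolist())
print(arm.nose_length, telemetry.state())
E
```

```text
pics
top 375.7133830314585 -0.04420244846788447 [[0.031, 0.98, -0.199, 0.293], [-1.0, 0.031, -0.002, 0.021], [0.004, 0.199, 0.98, 1.036], [0.0, 0.0, 0.0, 1.0]]
side 392.0786042895119 -0.003437456775111662 [[-0.998, 0.044, -0.048, 0.443], [-0.064, -0.776, 0.627, 0.725], [-0.01, 0.629, 0.778, 0.965], [0.0, 0.0, 0.0, 1.0]]
0.017 {'time_s': 0.1, 'joint_positions': array([-1.23980525e+00,  1.16449835e-01,  1.44222121e+00, -1.86987502e-05,
        1.58399766e+00, -3.78354765e-02]), 'qvel': array([ 0.0008348 , -0.0017945 , -0.00145753, -0.00172517,  0.00016934,
        0.00018609]), 'effort': array([ 2.87246992e-03, -7.33666205e+01, -6.33786035e+01,  1.12183118e-04,
        5.35236424e-03,  1.26553914e-05]), 'ee_pos': array([ 0.24326457, -0.62946996,  0.2476139 ]), 'eef_rot': array([-3.14051667e+00, -2.20189186e-05,  3.68826307e-01]), 'wrist_force': array([-0.26355074,  0.05429206,  0.1757773 ]), 'ft_torque': array([ 0.01595131,  0.02427296, -0.03702659]), 'grasp_force': 0.0, 'grip_width': 0.999701518780199}
```

View pics/top0.png

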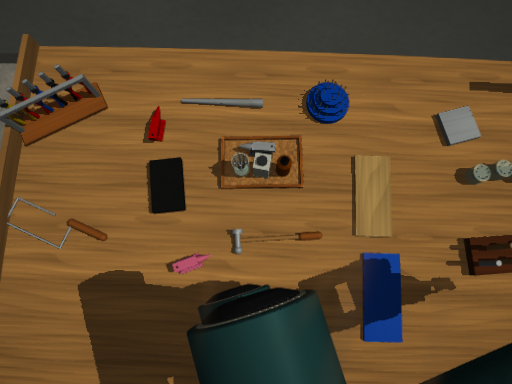

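View pics/side0.png

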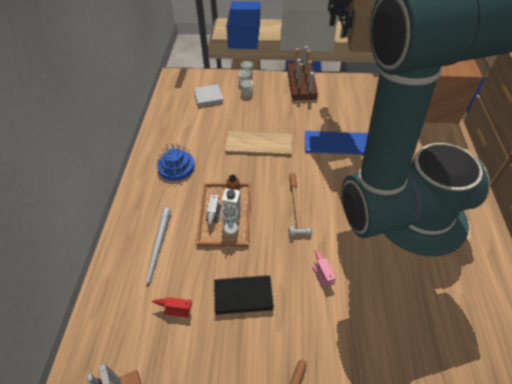

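Top view: tray (261,162), with the grey anvil at its rear (258,147). In front are the tumbler (240,164), tin (262,163) and bottle (284,165). The plywood board is at (373,195), the blue look-alike at (382,297) and the pad at (167,185). The pink (190,263) and red (156,125) anvils are decoys. The grey one in the tray fits the description. I'll confirm it in an enlarged crop.

Run:
```python
from h import *
t=np.load('top0.npy');s=np.load('side0.npy')
a=cv2.resize(t[128:198,212:312],None,fx=7.9,fy=7.9,interpolation=cv2.INTER_CUBIC)[:553]
save('tc.png',a)
save('sc.png',cv2.resize(s[170:255,190:260],None,fx=7,fy=7,interpolation=cv2.INTER_CUBIC))
def rect(n,im,lo,hi,roi,z):
    hsv=cv2.cvtColor(im,cv2.COLOR_RGB2HSV); m=cv2.inRange(hsv,np.array(lo),np.array(hi)); k=np.zeros_like(m); x0,y0,x1,y1=roi; k[y0:y1,x0:x1]=m[y0:y1,x0:x1]
    cs=cv2.findContours(k,0,1)[0]; c=max(cs,key=cv2.contourArea); w=np.array([onz(n,*p[0],z)[:2] for p in c],np.float32)
    r=cv2.minAreaRect(w); print(n,cv2.boundingRect(c),np.round(r[0],4),np.round(r[1],4),round(r[2],1))
rect('top',t,(0,0,0),(180,255,45),(140,150,195,220),.025)
rect('side',s,(0,0,0),(180,255,45),(205,270,280,320),.025)
for roi in [(345,145,400,245)]:
    print(t[195,373],t[195,340], cv2.cvtColor(t,cv2.COLOR_RGB2HSV)[195,[340,373]])
print(s[143,258],s[300,240],t[185,167])
print(onz('top',373,195,.012),onz('side',259,144,.012))
```

```text
top (149, 158, 36, 55) [0.5108 0.2836] [0.1501 0.0925] 8.0
side (216, 277, 56, 37) [0.5107 0.2936] [0.1395 0.0897] 8.2
[161 129  72] [143 101  51] [[ 16 164 143]
 [ 19 141 161]]
[208 176 134] [40 40 39] [12 13 11]
[ 0.50272151 -0.29051099  0.012     ] [ 0.50249615 -0.27629076  0.012     ]
```

View pics/tc.png

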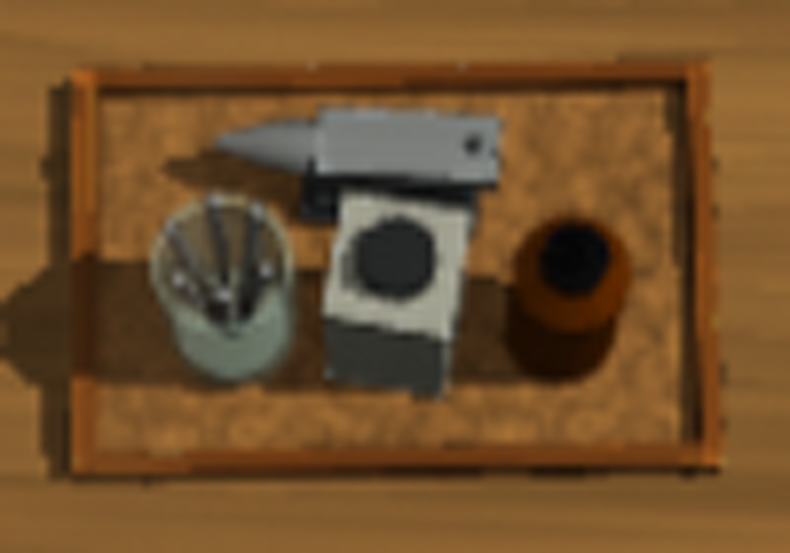

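View pics/sc.png

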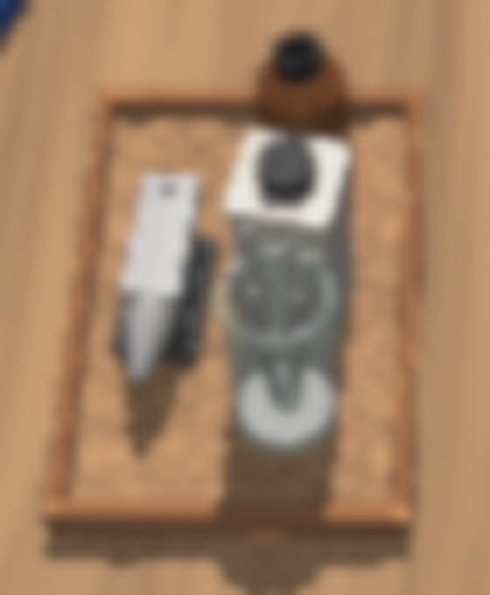

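The crops confirm that the steel-grey anvil in the tray is the one meant, with its horn towards +y (image left in the top view). The order from +y to -y is tumbler, tin, bottle. Next I cast rays from the crop features and fit edges on the pad and board.

Run:
```python
from h import *
T=lambda x,y:((x+.5)/7.9-.5+212,(y+.5)/7.9-.5+128)
S=lambda x,y:((x+.5)/7-.5+190,(y+.5)/7-.5+170)
def tri(a,b):
    o1,d1=ray('top',*a);o2,d2=ray('side',*b);d1/=np.linalg.norm(d1);d2/=np.linalg.norm(d2)
    A=np.eye(3)*2-np.outer(d1,d1)-np.outer(d2,d2);bb=(np.eye(3)-np.outer(d1,d1))@o1+(np.eye(3)-np.outer(d2,d2))@o2
    p=np.linalg.solve(A,bb);return p
def show(l,a,b,z): print(l,*[np.round(onz(n,*p,z)[:2]*1e3,1) for n,p in(('top',a),('side',b))],'tri',np.round(tri(a,b)*1e3,1))
for i,(a,b) in enumerate([((75,70),(47,520)),((710,65),(105,95)),((718,468),(420,93)),((75,475),(410,515))]): show('tray%d'%i,T(*a),S(*b),.018)
show('tumrim',T(222,266),S(281,291),.092); show('tumfoot',T(232,322),S(288,406),.010)
show('cap',T(396,258),S(287,165),.106); show('bulb',T(575,258),S(298,57),.108)
for i,(a,b) in enumerate([((342,192),(228,210)),((472,210),(248,132)),((448,338),(350,150)),((325,315),(328,228))]): show('tin%d'%i,T(*a),S(*b),.095)
for i,(a,b) in enumerate([((318,110),(125,288)),((502,120),(142,175)),((498,187),(200,178)),((317,180),(180,295))]): show('anv%d'%i,T(*a),S(*b),.050)
show('horn',T(215,142),S(138,380),.045)
t=np.load('top0.npy');s=np.load('side0.npy')
def quad(n,im,m,roi,z):
    k=np.zeros(m.shape,np.uint8);x0,y0,x1,y1=roi;k[y0:y1,x0:x1]=m[y0:y1,x0:x1]
    k=cv2.morphologyEx(k,cv2.MORPH_OPEN,np.ones((3,3)));c=max(cv2.findContours(k,0,1)[0],key=cv2.contourArea)
    q=cv2.approxPolyDP(cv2.convexHull(c),4,True)[:,0];w=np.array([onz(n,*p,z)[:2] for p in q]);print(n,q.tolist(),np.round(w*1e3,0).tolist())
g=t.max(2);quad('top',t,(g<28).astype(np.uint8),(140,150,195,220),.025)
g=s.max(2);quad('side',s,(g<60).astype(np.uint8),(205,268,280,320),.025)
d=t.astype(int);quad('top',t,((d[...,1]>113)&(d[...,2]>55)).astype(np.uint8),(347,145,398,245),.012)
big=np.hstack([cv2.resize(t[148:243,340:400],None,fx=4,fy=4),cv2.resize(t[148:243,142:202],None,fx=4,fy=4),cv2.resize(s[260:355,205:285],None,fx=4,fy=4)])
save('b.png',big)
```

```text
tray0 [658.2 141.3] [655.8 145.7] tri [658.4 142.1  13.1]
tray1 [667.6 -88.1] [665.3 -81. ] tri [668.8 -88.6   9.9]
tray2 [518.4 -92.2] [521.8 -90.2] tri [520.7 -92.9  14.2]
tray3 [508.7 133.4] [509.5 134.8] tri [509.4 133.6  16. ]
tumrim [565.1  80.4] [563.2  80.1] tri [563.9  80.5  93.1]
tumfoot [568.1  81.1] [565.2  79.3] tri [566.   81.1  13.4]
cap [565.6  23.1] [565.5  27. ] tri [566.5  23.1 101.5]
bulb [566.9 -35.1] [566.6 -29.7] tri [568.1 -35.4 101.8]
tin0 [590.9  41.6] [588.5  42.8] tri [589.8  41.9  94.4]
tin1 [586.1  -1.5] [585.    1.3] tri [586.2  -1.5  92. ]
tin2 [542.1   5.2] [541.9   8.6] tri [542.8   5.2  91.1]
tin3 [548.6  45.8] [547.2  49.7] tri [548.7  46.1  90.8]
anv0 [634.7  52. ] [634.   51.2] tri [634.   52.   51.3]
anv1 [633.2 -12.2] [635.2  -9.5] tri [635.4 -12.5  45.8]
anv2 [608.7 -11.4] [610.1  -9.2] tri [610.2 -11.6  46.8]
anv3 [609.2  51.4] [610.7  53.5] tri [610.7  51.5  47. ]
horn [623.6  87.8] [623.2  93.7] tri [625.3  88.4  37.6]
top [[180, 158], [184, 209], [153, 212], [150, 161]] [[589.0, 252.0], [445.0, 231.0], [434.0, 315.0], [577.0, 336.0]]
side [[268, 277], [271, 309], [216, 313], [215, 281]] [[449.0, 240.0], [437.0, 328.0], [573.0, 347.0], [587.0, 260.0]]
top [[358, 155], [381, 156], [390, 235], [364, 234], [356, 182]] [[618.0, -251.0], [617.0, -317.0], [392.0, -335.0], [393.0, -263.0], [538.0, -243.0]]
```

View pics/b.png

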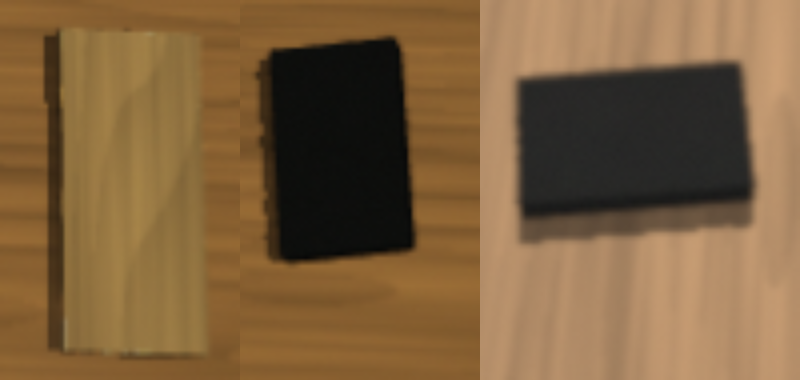

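The picture shows the board in the top view with corners near (355,155), (390,156), (391,236) and (356,236). Pad corners are near (150,160), (181,158), (185,210) and (153,213). This gives:

| Thing | Position (mm) | Yaw (deg) |
|---|---|---|
| Bottle | (567, -35) | – |
| Tin | (566, 23) | -7.5 |
| Tumbler | (564, 80.5) | – |
| Anvil origin | (621, 26) | about 89.5 |
| Pad centre | (511, 285) | 8.2 |
| Board centre | (505, -291) | – |

Moving to above the bottle, jaws closing along x.

Emit:
{"api": "send_rows", "payload": {"jaw": 0.062, "moves": [{"delta_pos":[0.018,0.033,0],"spin":4},{"delta_pos":[0.018,0.033,0],"spin":4},{"delta_pos":[0.018,0.033,0],"spin":4},{"delta_pos":[0.018,0.033,0],"spin":4},{"delta_pos":[0.018,0.033,0],"spin":4},{"delta_pos":[0.018,0.033,0],"spin":4},{"delta_pos":[0.018,0.033,0],"spin":4},{"delta_pos":[0.018,0.033,0],"spin":4},{"delta_pos":[0.018,0.033,0],"spin":4},{"delta_pos":[0.018,0.033,0],"spin":4},{"delta_pos":[0.018,0.033,0],"spin":4},{"delta_pos":[0.018,0.033,0],"spin":4}]}}

```text
time_s: 1.1
ee_pos: [0.4597, -0.2318, 0.2482]
eef_rot: [-3.142, 0.0, 1.21]
wrist_force: [0.8, -0.2, 1.8]
grip_width: 0.728
grasp_force: 0.0
```

Emit:
{"api": "send_rows", "payload": {"moves": [{"delta_pos":[0.018,0.033,0],"spin":4},{"delta_pos":[0.018,0.033,0],"spin":4},{"delta_pos":[0.018,0.033,0],"spin":4},{"delta_pos":[0.018,0.033,0],"spin":4},{"delta_pos":[0.018,0.033,-0.03],"spin":4},{"delta_pos":[0.018,0.033,-0.03],"spin":0.9},{"delta_pos":[0,0,0],"spin":0},{"delta_pos":[0,0,0],"spin":0}]}}

```text
time_s: 1.77
ee_pos: [0.5622, -0.043, 0.1943]
eef_rot: [-3.138, -0.0, 1.574]
wrist_force: [-0.2, -0.4, 0.2]
grip_width: 0.726
grasp_force: 0.0
```

Run:
```python
from h import *
st=telemetry.state(); print(st['time_s'],st['ee_pos'],np.degrees(st['eef_rot']),st['grip_width'])
s=capture('side'); p=proj('side',st['ee_pos']); print(p, proj('side',st['ee_pos']+[0,0,-.012]),proj('top',st['ee_pos']))
u,v=p.astype(int); save('s1.png',cv2.resize(s[v-45:v+30,u-45:u+45],None,fx=8,fy=8,interpolation=cv2.INTER_CUBIC)); print(u-45,v-45)
t=capture('top'); p=proj('top',st['ee_pos']);u,v=p.astype(int);save('t1.png',cv2.resize(t[v-30:v+40,u-45:u+45],None,fx=8,fy=8))
print(u-45,v-30)
```

```text
1.7667 [ 0.56221476 -0.043041    0.19431064] [-1.79801821e+02 -2.28329935e-02  9.01662699e+01] 0.7262134183008591
[232.49541933 153.47949093] [232.72879798 156.5387005 ] [290.13368227 151.83783686]
187 108
245 121
```

View pics/s1.png

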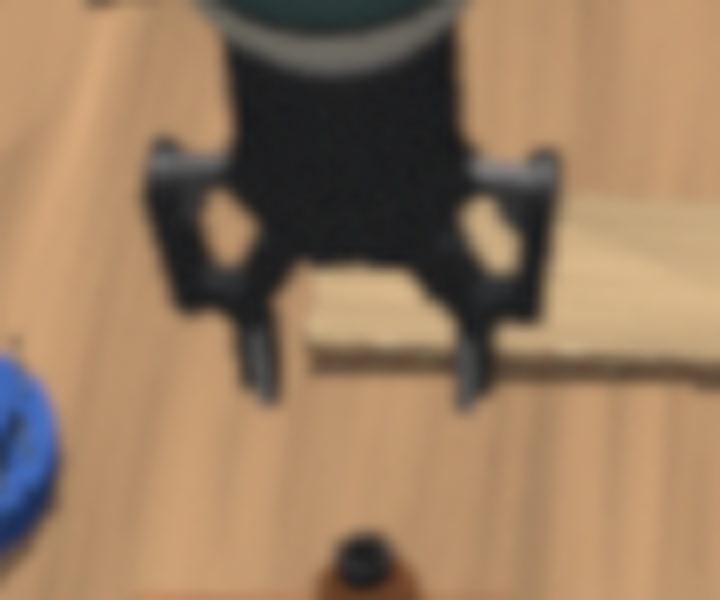

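Side crop: the open jaws' tips are at about px (220,158) and (245,158), over the bottle bulb at (232,177), which matches the reported TCP. Descending on the bottle and gripping.

Emit:
{"api": "send_rows", "payload": {"moves": [{"delta_pos":[0.005,0.009,-0.013],"spin":0},{"delta_pos":[0,0,-0.025],"spin":0},{"delta_pos":[0,0,-0.025],"spin":0},{"delta_pos":[0,0,-0.02],"spin":0},{"delta_pos":[0,0,-0.02],"spin":0},{"delta_pos":[0,0,-0.01],"spin":0},{"delta_pos":[0,0,-0.01],"spin":0},{"delta_pos":[0,0,0],"spin":0},{"delta_pos":[0,0,0],"spin":0}]}}

```text
time_s: 2.62
ee_pos: [0.5678, -0.0357, 0.0739]
eef_rot: [3.141, 0.0, 1.571]
wrist_force: [0.8, 0.5, 0.3]
grip_width: 0.728
grasp_force: 0.0
```

Emit:
{"api": "send_rows", "payload": {"jaw": 0.03, "moves": [{"delta_pos":[0,0,0],"spin":0},{"delta_pos":[0,0,0],"spin":0},{"delta_pos":[0,0,0],"spin":0},{"delta_pos":[0,0,0],"spin":0},{"delta_pos":[0,0,0],"spin":0},{"delta_pos":[0,0,0],"spin":0},{"delta_pos":[0,0,0],"spin":0},{"delta_pos":[0,0,0],"spin":0}]}}

```text
time_s: 3.28
ee_pos: [0.5681, -0.0355, 0.0748]
eef_rot: [3.14, 0.0, 1.571]
wrist_force: [-1.8, 0.6, 6.2]
grip_width: 0.454
grasp_force: 60.4
```

Emit:
{"api": "send_rows", "payload": {"moves": [{"delta_pos":[0,0,0.008],"spin":0},{"delta_pos":[0,0,0.02],"spin":0},{"delta_pos":[0,-0.01,0.02],"spin":0},{"delta_pos":[0.002,-0.025,0],"spin":0},{"delta_pos":[0.003,-0.034,0],"spin":0},{"delta_pos":[0.003,-0.034,0],"spin":0},{"delta_pos":[0.003,-0.034,0],"spin":0},{"delta_pos":[0.003,-0.034,0],"spin":0},{"delta_pos":[0.003,-0.034,0],"spin":0},{"delta_pos":[0.002,-0.025,0],"spin":0},{"delta_pos":[0,-0.02,0],"spin":0},{"delta_pos":[0,-0.005,0],"spin":0}]}}

```text
time_s: 4.28
ee_pos: [0.5863, -0.2933, 0.1219]
eef_rot: [3.141, 0.001, 1.569]
wrist_force: [0.8, -0.3, -1.5]
grip_width: 0.445
grasp_force: 60.4
```

Emit:
{"api": "send_rows", "payload": {"moves": [{"delta_pos":[0,0,-0.01],"spin":0},{"delta_pos":[0,0,-0.015],"spin":0},{"delta_pos":[0,0,-0.008],"spin":0},{"delta_pos":[0,0,-0.006],"spin":0},{"delta_pos":[0,0,0],"spin":0},{"delta_pos":[0,0,0],"spin":0}]}}

```text
time_s: 4.78
ee_pos: [0.5865, -0.2897, 0.0819]
eef_rot: [-3.141, -0.0, 1.572]
wrist_force: [-0.3, 0.3, -0.1]
grip_width: 0.454
grasp_force: 60.4
```

Run:
```python
from h import *
st=telemetry.state(); print(st['time_s'],st['ee_pos'],st['wrist_force'],st['grip_width'])
s=capture('side');t=capture('top')
a=cv2.resize(s[100:200,180:310],(520,400),interpolation=cv2.INTER_CUBIC)
print(proj('top',[.59,-.29,.012])); b=cv2.resize(t[130:230,330:400],(280,400))
save('p1.png',np.hstack([a,b]))
```

```text
4.7833 [ 0.5864754  -0.28972008  0.08189454] [-0.33507151  0.31848236 -0.09087944] 0.4540752809764973
[371.92395145 164.8390144 ]
```

View pics/p1.png

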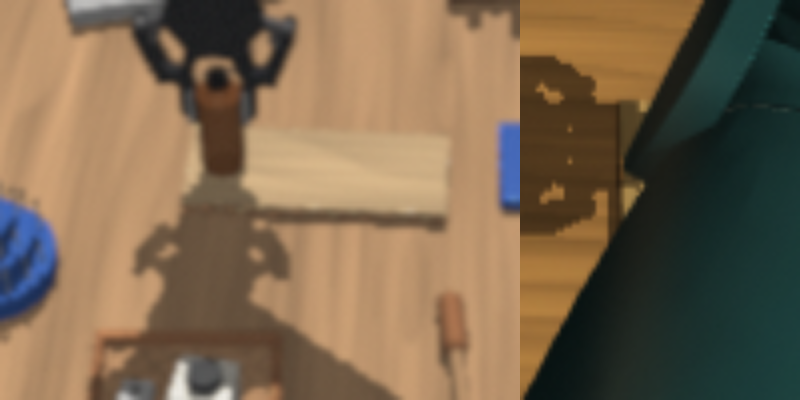

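The side crop shows the bottle upright over the far-x end of the board, about 3 mm above it. Its bottom is at px (236,143). Setting it down and releasing.

Emit:
{"api": "send_rows", "payload": {"moves": [{"delta_pos":[0,0,-0.002],"spin":0},{"delta_pos":[0,0,-0.0015],"spin":0},{"delta_pos":[0,0,0],"spin":0},{"delta_pos":[0,0,0],"spin":0}]}}

```text
time_s: 5.22
ee_pos: [0.5866, -0.2905, 0.0789]
eef_rot: [3.141, 0.0, 1.571]
wrist_force: [0.9, 1.2, 0.3]
grip_width: 0.446
grasp_force: 60.3
```

Emit:
{"api": "send_rows", "payload": {"moves": [{"delta_pos":[0,0,-0.001],"spin":0},{"delta_pos":[0,0,0],"spin":0},{"delta_pos":[0,0,0],"spin":0}]}}

```text
time_s: 5.47
ee_pos: [0.5867, -0.2906, 0.0789]
eef_rot: [3.141, 0.0, 1.571]
wrist_force: [-4.6, 1.8, 9.0]
grip_width: 0.447
grasp_force: 61.4
```

Emit:
{"api": "send_rows", "payload": {"jaw": 0.062, "moves": [{"delta_pos":[0,0,0],"spin":0},{"delta_pos":[0,0,0],"spin":0},{"delta_pos":[0,0,0],"spin":0},{"delta_pos":[0,0,0],"spin":0},{"delta_pos":[0,0,0.015],"spin":0},{"delta_pos":[0,0,0.036],"spin":0},{"delta_pos":[0,0,0.035],"spin":0},{"delta_pos":[-0.001,0.02,0.004],"spin":-1.5},{"delta_pos":[-0.002,0.035,0],"spin":-2},{"delta_pos":[-0.003,0.04,0],"spin":-2},{"delta_pos":[-0.003,0.04,0],"spin":-2},{"delta_pos":[-0.003,0.04,0],"spin":0}]}}

```text
time_s: 6.47
ee_pos: [0.5741, -0.114, 0.1691]
eef_rot: [3.141, 0.0, 1.437]
wrist_force: [1.1, -0.1, -0.4]
grip_width: 0.727
grasp_force: 0.0
```

Emit:
{"api": "send_rows", "payload": {"moves": [{"delta_pos":[-0.003,0.04,0],"spin":0},{"delta_pos":[-0.003,0.04,0],"spin":0},{"delta_pos":[-0.002,0.035,0],"spin":0},{"delta_pos":[-0.001,0.02,0],"spin":0},{"delta_pos":[0,0.004,0],"spin":0},{"delta_pos":[0,0,0],"spin":0},{"delta_pos":[0,0,0],"spin":0}]}}

```text
time_s: 7.05
ee_pos: [0.5657, 0.0231, 0.1685]
eef_rot: [3.141, 0.0, 1.441]
wrist_force: [0.0, 0.0, 0.3]
grip_width: 0.725
grasp_force: 0.0
```

Run:
```python
from h import *
st=telemetry.state(); print(st['time_s'],st['ee_pos'],np.degrees(st['eef_rot'][2]),st['grip_width'])
s=capture('side')
save('p2.png',cv2.resize(s[100:250,170:320],(600,600),interpolation=cv2.INTER_CUBIC))
```

```text
7.05 [0.56566631 0.02314675 0.16851535] 82.54916349035034 0.7245294844596801
```

View pics/p2.png

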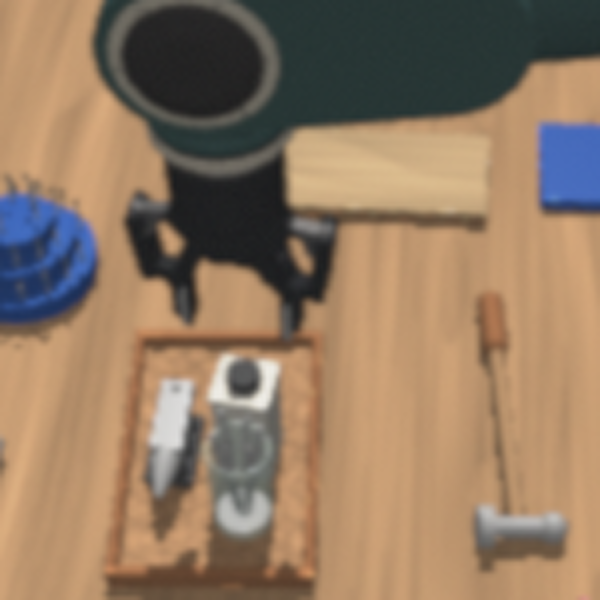

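The side crop shows the gripper square to the tin and above it (tin cap at px (230,194)), with the anvil clear behind. Descending and gripping.

Emit:
{"api": "send_rows", "payload": {"jaw": 0.058, "moves": [{"delta_pos":[0,0,-0.0135],"spin":0},{"delta_pos":[0,0,-0.025],"spin":0},{"delta_pos":[0,0,-0.02],"spin":0},{"delta_pos":[0,0,-0.015],"spin":0},{"delta_pos":[0,0,-0.01],"spin":0},{"delta_pos":[0,0,-0.01],"spin":0},{"delta_pos":[0,0,0],"spin":0},{"delta_pos":[0,0,0],"spin":0}]}}

```text
time_s: 7.77
ee_pos: [0.5655, 0.0232, 0.0742]
eef_rot: [-3.141, 0.0, 1.44]
wrist_force: [0.4, -0.4, 0.8]
grip_width: 0.677
grasp_force: 0.0
```

Emit:
{"api": "send_rows", "payload": {"jaw": 0.03, "moves": [{"delta_pos":[0,0,0],"spin":0},{"delta_pos":[0,0,0],"spin":0},{"delta_pos":[0,0,0],"spin":0},{"delta_pos":[0,0,0],"spin":0},{"delta_pos":[0,0,0],"spin":0},{"delta_pos":[0,0,0],"spin":0},{"delta_pos":[0,0,0],"spin":0}]}}

```text
time_s: 8.35
ee_pos: [0.5661, 0.0236, 0.0755]
eef_rot: [3.14, -0.0, 1.441]
wrist_force: [-0.1, -0.2, 6.5]
grip_width: 0.487
grasp_force: 61.5
```

Emit:
{"api": "send_rows", "payload": {"moves": [{"delta_pos":[0,0,0.008],"spin":0},{"delta_pos":[0,0,0.02],"spin":0},{"delta_pos":[0,-0.01,0.02],"spin":0},{"delta_pos":[-0.01,-0.025,0],"spin":0},{"delta_pos":[-0.012,-0.035,0],"spin":0},{"delta_pos":[-0.012,-0.035,0],"spin":0},{"delta_pos":[-0.012,-0.035,0],"spin":0},{"delta_pos":[-0.012,-0.035,0],"spin":0},{"delta_pos":[-0.003,-0.037,0],"spin":0},{"delta_pos":[0,-0.037,0],"spin":0},{"delta_pos":[0,-0.035,0],"spin":0},{"delta_pos":[0,-0.02,0],"spin":0}]}}

```text
time_s: 9.35
ee_pos: [0.5039, -0.2835, 0.1229]
eef_rot: [3.141, 0.001, 1.439]
wrist_force: [1.2, -0.1, -1.8]
grip_width: 0.482
grasp_force: 60.9
```

Emit:
{"api": "send_rows", "payload": {"moves": [{"delta_pos":[0,-0.01,0],"spin":0},{"delta_pos":[0,0,-0.015],"spin":0},{"delta_pos":[0,0,-0.015],"spin":0},{"delta_pos":[0,0,-0.008],"spin":0},{"delta_pos":[0,0,-0.004],"spin":0},{"delta_pos":[0,0,0],"spin":0},{"delta_pos":[0,0,0],"spin":0}]}}

```text
time_s: 9.93
ee_pos: [0.5048, -0.29, 0.0809]
eef_rot: [3.141, 0.0, 1.441]
wrist_force: [-0.8, -0.2, -1.0]
grip_width: 0.484
grasp_force: 60.7
```

Emit:
{"api": "send_rows", "payload": {"moves": [{"delta_pos":[0,0,-0.0015],"spin":0},{"delta_pos":[0,0,-0.0015],"spin":0},{"delta_pos":[0,0,0],"spin":0},{"delta_pos":[0,0,0],"spin":0}]}}

```text
time_s: 10.27
ee_pos: [0.5051, -0.2905, 0.0794]
eef_rot: [3.14, 0.001, 1.441]
wrist_force: [-3.5, 4.3, 15.9]
grip_width: 0.485
grasp_force: 62.9
```

Emit:
{"api": "send_rows", "payload": {"jaw": 0.062, "moves": [{"delta_pos":[0,0,0],"spin":0},{"delta_pos":[0,0,0],"spin":0},{"delta_pos":[0,0,0],"spin":0},{"delta_pos":[0,0,0],"spin":0},{"delta_pos":[0,0,0.015],"spin":0},{"delta_pos":[0,0,0.036],"spin":0},{"delta_pos":[0,0,0.036],"spin":0},{"delta_pos":[0,0.02,0.006],"spin":0},{"delta_pos":[0.0,0.035,0],"spin":0},{"delta_pos":[0.005,0.04,0],"spin":0},{"delta_pos":[0.008,0.04,0],"spin":0},{"delta_pos":[0.008,0.04,0],"spin":0}]}}

```text
time_s: 11.27
ee_pos: [0.5253, -0.1139, 0.1705]
eef_rot: [3.141, 0.0, 1.44]
wrist_force: [1.5, 0.5, 1.1]
grip_width: 0.729
grasp_force: 0.0
```

Emit:
{"api": "send_rows", "payload": {"moves": [{"delta_pos":[0.008,0.04,0],"spin":0},{"delta_pos":[0.008,0.04,0],"spin":0},{"delta_pos":[0.008,0.04,0],"spin":0},{"delta_pos":[0.008,0.035,0],"spin":0},{"delta_pos":[0.0055,0.025,0],"spin":0},{"delta_pos":[0,0.015,0],"spin":0},{"delta_pos":[0,0.001,0],"spin":0},{"delta_pos":[0,0,0],"spin":0},{"delta_pos":[0,0,0],"spin":0}]}}

```text
time_s: 12.02
ee_pos: [0.5629, 0.0799, 0.1702]
eef_rot: [-3.141, 0.0, 1.44]
wrist_force: [0.7, -1.1, 0.5]
grip_width: 0.725
grasp_force: 0.0
```

Run:
```python
from h import *
st=telemetry.state(); print(st['time_s'],st['ee_pos'],np.degrees(st['eef_rot'][2]),st['grip_width'])
s=capture('side')
save('p3.png',cv2.resize(s[100:250,170:320],(600,600),interpolation=cv2.INTER_CUBIC))
```

```text
12.0167 [0.56293025 0.07992691 0.17023759] 82.52290596191003 0.7246630675723968
```

View pics/p3.png

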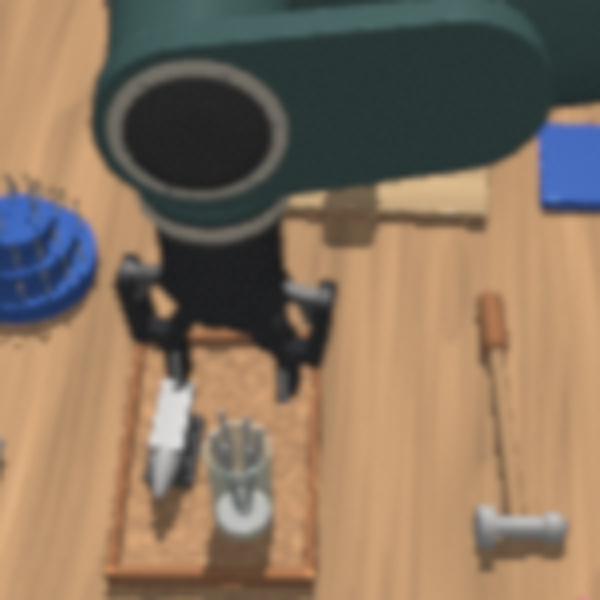

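The side crop shows the tumbler standing alone at px (230,217), the anvil in its place, and the gripper aligned. Descending and gripping the tumbler.

Emit:
{"api": "send_rows", "payload": {"moves": [{"delta_pos":[0.001,0,-0.015],"spin":0},{"delta_pos":[0,0,-0.025],"spin":0},{"delta_pos":[0,0,-0.02],"spin":0},{"delta_pos":[0,0,-0.016],"spin":0},{"delta_pos":[0,0,-0.01],"spin":0},{"delta_pos":[0,0,-0.01],"spin":0},{"delta_pos":[0,0,0],"spin":0},{"delta_pos":[0,0,0],"spin":0}]}}

```text
time_s: 12.73
ee_pos: [0.5641, 0.0802, 0.0746]
eef_rot: [3.142, 0.0, 1.44]
wrist_force: [-0.2, -0.8, -0.8]
grip_width: 0.725
grasp_force: 0.0
```

Emit:
{"api": "send_rows", "payload": {"jaw": 0.03, "moves": [{"delta_pos":[0,0,0],"spin":0},{"delta_pos":[0,0,0],"spin":0},{"delta_pos":[0,0,0],"spin":0},{"delta_pos":[0,0,0],"spin":0},{"delta_pos":[0,0,0],"spin":0},{"delta_pos":[0,0,0],"spin":0},{"delta_pos":[0,0,0],"spin":0}]}}

```text
time_s: 13.32
ee_pos: [0.5647, 0.0806, 0.0757]
eef_rot: [3.139, -0.0, 1.441]
wrist_force: [-0.1, -1.1, 6.8]
grip_width: 0.53
grasp_force: 62.0
```

Emit:
{"api": "send_rows", "payload": {"moves": [{"delta_pos":[0,0,0.008],"spin":0},{"delta_pos":[0,0,0.02],"spin":0},{"delta_pos":[0,-0.01,0.022],"spin":0},{"delta_pos":[-0.012,-0.02,0],"spin":0},{"delta_pos":[-0.02,-0.03,0],"spin":0},{"delta_pos":[-0.02,-0.03,0],"spin":0},{"delta_pos":[-0.02,-0.03,0],"spin":0},{"delta_pos":[-0.02,-0.03,0],"spin":0},{"delta_pos":[-0.02,-0.03,0],"spin":0},{"delta_pos":[-0.02,-0.03,0],"spin":0},{"delta_pos":[-0.01,-0.035,0],"spin":0},{"delta_pos":[0,-0.036,0],"spin":0}]}}

```text
time_s: 14.32
ee_pos: [0.4202, -0.2016, 0.1253]
eef_rot: [3.14, 0.0, 1.441]
wrist_force: [1.5, 0.5, -2.4]
grip_width: 0.534
grasp_force: 62.0
```

Emit:
{"api": "send_rows", "payload": {"moves": [{"delta_pos":[0,-0.036,0],"spin":0},{"delta_pos":[0,-0.03,0],"spin":0},{"delta_pos":[0,-0.02,0],"spin":0},{"delta_pos":[0,-0.004,-0.01],"spin":0},{"delta_pos":[0,0,-0.015],"spin":0},{"delta_pos":[0,0,-0.012],"spin":0},{"delta_pos":[0,0,-0.006],"spin":0},{"delta_pos":[0,0,0],"spin":0},{"delta_pos":[0,0,0],"spin":0}]}}

```text
time_s: 15.07
ee_pos: [0.4221, -0.2898, 0.0812]
eef_rot: [-3.141, -0.0, 1.441]
wrist_force: [-0.3, -0.2, -1.2]
grip_width: 0.534
grasp_force: 61.7
```

Emit:
{"api": "send_rows", "payload": {"moves": [{"delta_pos":[0,0,-0.0015],"spin":0},{"delta_pos":[0,0,-0.0012],"spin":0},{"delta_pos":[0,0,0],"spin":0},{"delta_pos":[0,0,0],"spin":0}]}}

```text
time_s: 15.4
ee_pos: [0.4223, -0.2904, 0.0794]
eef_rot: [3.141, 0.0, 1.441]
wrist_force: [-1.5, 1.7, 5.5]
grip_width: 0.537
grasp_force: 62.2
```

Emit:
{"api": "send_rows", "payload": {"jaw": 0.062, "moves": [{"delta_pos":[0,0,0],"spin":0},{"delta_pos":[0,0,0],"spin":0},{"delta_pos":[0,0,0],"spin":0},{"delta_pos":[0,0,0],"spin":0},{"delta_pos":[0,0,0.015],"spin":0},{"delta_pos":[0,0,0.036],"spin":0},{"delta_pos":[0,0,0.036],"spin":0},{"delta_pos":[0,0.0,0.01],"spin":0},{"delta_pos":[0,0.01,0],"spin":0},{"delta_pos":[0,0,0],"spin":0}]}}

```text
time_s: 16.23
ee_pos: [0.422, -0.2795, 0.1756]
eef_rot: [3.141, -0.0, 1.441]
wrist_force: [-0.7, 0.3, 0.4]
grip_width: 0.725
grasp_force: 0.0
```

Run:
```python
from h import *
st=telemetry.state(); print(st['time_s'],st['ee_pos'])
t=capture('top');s=capture('side');np.save('t4.npy',t);np.save('s4.npy',s)
a=cv2.resize(t[128:198,212:312],(800,560),interpolation=cv2.INTER_CUBIC)[:,:420]
b=cv2.resize(s[100:240,180:300],(380,443),interpolation=cv2.INTER_CUBIC)
b=np.vstack([b,np.zeros((117,380,3),np.uint8)])
save('p4.png',np.hstack([a,b]))
```

```text
16.2333 [ 0.42204314 -0.27950186  0.17559215]
```

View pics/p4.png

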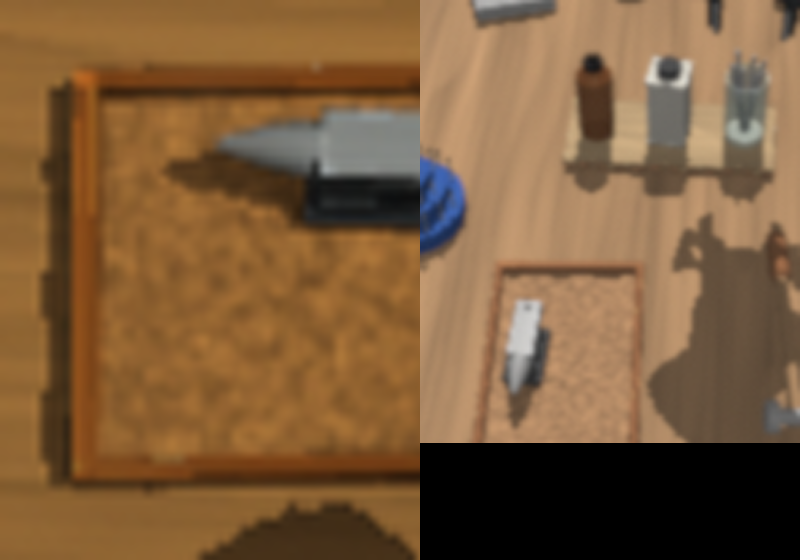

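Crops show all three standing upright on the board and the anvil unmoved: horn tip at top px (239,146), block edges as before. Moving to the anvil.

Emit:
{"api": "send_rows", "payload": {"jaw": 0.046, "moves": [{"delta_pos":[0.005,0.015,0],"spin":0},{"delta_pos":[0.012,0.03,0],"spin":0},{"delta_pos":[0.02,0.034,0],"spin":1},{"delta_pos":[0.024,0.032,0],"spin":1},{"delta_pos":[0.024,0.032,0],"spin":1},{"delta_pos":[0.024,0.032,0],"spin":1},{"delta_pos":[0.024,0.032,-0.01],"spin":1},{"delta_pos":[0.024,0.032,-0.01],"spin":1},{"delta_pos":[0.024,0.032,-0.01],"spin":1},{"delta_pos":[0.013,0.022,-0.01],"spin":0},{"delta_pos":[0.005,0.012,-0.01],"spin":0},{"delta_pos":[0,0,0],"spin":0}]}}

```text
time_s: 17.33
ee_pos: [0.6203, 0.0265, 0.1215]
eef_rot: [-3.136, -0.0, 1.565]
wrist_force: [-0.6, -0.7, -1.0]
grip_width: 0.535
grasp_force: 0.0
```

Emit:
{"api": "send_rows", "payload": {"moves": [{"delta_pos":[0,0,0],"spin":0}]}}

```text
time_s: 17.42
ee_pos: [0.6202, 0.0244, 0.1239]
eef_rot: [-3.139, 0.0, 1.563]
wrist_force: [0.3, -0.4, 1.2]
grip_width: 0.541
grasp_force: 0.0
```

Emit:
{"api": "send_rows", "payload": {"moves": [{"delta_pos":[0.001,0.002,-0.01],"spin":0},{"delta_pos":[0,0,-0.02],"spin":0},{"delta_pos":[0,0,-0.02],"spin":0},{"delta_pos":[0,0,-0.015],"spin":0},{"delta_pos":[0,0,-0.01],"spin":0},{"delta_pos":[0,0,-0.005],"spin":0},{"delta_pos":[0,0,0],"spin":0},{"delta_pos":[0,0,0],"spin":0}]}}

```text
time_s: 18.08
ee_pos: [0.6222, 0.0262, 0.0463]
eef_rot: [3.141, 0.0, 1.562]
wrist_force: [0.1, 0.5, 0.4]
grip_width: 0.539
grasp_force: 0.0
```

Emit:
{"api": "send_rows", "payload": {"jaw": 0.01, "moves": [{"delta_pos":[0,0,0],"spin":0},{"delta_pos":[0,0,0],"spin":0},{"delta_pos":[0,0,0],"spin":0},{"delta_pos":[0,0,0],"spin":0},{"delta_pos":[0,0,0],"spin":0},{"delta_pos":[0,0,0],"spin":0},{"delta_pos":[0,0,0],"spin":0},{"delta_pos":[0,0,0],"spin":0}]}}

```text
time_s: 18.75
ee_pos: [0.6227, 0.0265, 0.047]
eef_rot: [3.14, 0.0, 1.563]
wrist_force: [-0.2, -1.2, 6.9]
grip_width: 0.263
grasp_force: 59.5
```

Emit:
{"api": "send_rows", "payload": {"moves": [{"delta_pos":[0,0,0.008],"spin":0},{"delta_pos":[0,0,0.022],"spin":0},{"delta_pos":[0,0.005,0.025],"spin":0},{"delta_pos":[-0.005,0.012,0.015],"spin":-4},{"delta_pos":[-0.01,0.022,0],"spin":-7},{"delta_pos":[-0.01,0.025,0],"spin":-7},{"delta_pos":[-0.012,0.025,0],"spin":-7},{"delta_pos":[-0.012,0.025,0],"spin":-7},{"delta_pos":[-0.012,0.025,0],"spin":-7},{"delta_pos":[-0.012,0.025,0],"spin":-7},{"delta_pos":[-0.012,0.025,0],"spin":-7},{"delta_pos":[-0.01,0.025,0],"spin":-7}]}}

```text
time_s: 19.75
ee_pos: [0.5258, 0.2416, 0.1157]
eef_rot: [-3.141, 0.001, 0.509]
wrist_force: [0.5, -0.8, -6.2]
grip_width: 0.27
grasp_force: 60.0
```

Emit:
{"api": "send_rows", "payload": {"moves": [{"delta_pos":[-0.009,0.022,0],"spin":-7},{"delta_pos":[-0.006,0.015,0],"spin":-7},{"delta_pos":[-0.002,0.007,-0.01],"spin":-5},{"delta_pos":[0,0,-0.01],"spin":-2},{"delta_pos":[0,0,0],"spin":0},{"delta_pos":[0,0,0],"spin":0},{"delta_pos":[0,0,0],"spin":0}]}}

```text
time_s: 20.33
ee_pos: [0.5102, 0.2844, 0.0962]
eef_rot: [-3.142, -0.0, 0.15]
wrist_force: [0.1, -0.9, -6.1]
grip_width: 0.268
grasp_force: 60.0
```

Run:
```python
from h import *
st=telemetry.state(); print(st['time_s'],st['ee_pos'],np.degrees(st['eef_rot']),st['grip_width'])
s=capture('side');np.save('s5.npy',s);t=capture('top');np.save('t5.npy',t)
a=cv2.resize(s[230:330,190:290],(500,500),interpolation=cv2.INTER_CUBIC)
b=cv2.resize(t[140:220,135:195],(300,400),interpolation=cv2.INTER_CUBIC);b=np.vstack([b,np.zeros((100,300,3),np.uint8)])
save('p5.png',np.hstack([a,b]))
```

```text
20.3333 [0.51016595 0.28437288 0.09622326] [-1.79998809e+02 -1.23738774e-02  8.60713080e+00] 0.2683848142867179
```

View pics/p5.png

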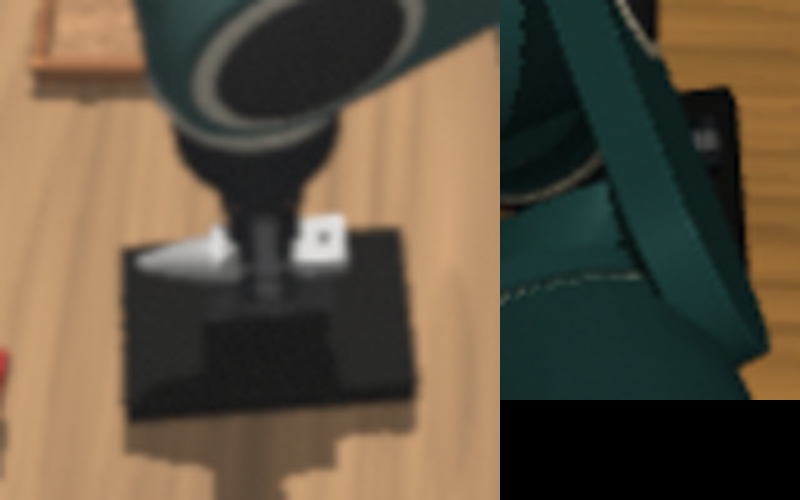

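The side crop shows the anvil held level over the pad, horn to the far-x side, base front edge at crop (205–330,315). Computing the pad centre once more from its edges in both views.

Run:
```python
from h import *
o=lambda n,L,z:np.array([onz(n,*p,z)[:2] for p in L])*1e3
S=lambda x,y:((x+.5)/5-.5+190,(y+.5)/5-.5+230)
f=o('side',[S(122,247),S(403,229)],.025);g=o('side',[S(129,422),S(416,400)],0)
ang=lambda a,b:np.degrees(np.arctan2(a[1]-b[1],a[0]-b[0]))
print('side',f.round(1).tolist(),g.round(1).tolist(),(f.mean(0)+g.mean(0))/2,ang(*f),ang(*g))
q=lambda x,y:((x+.5)/4-.5+142,(y+.5)/4-.5+148)
w=o('top',[q(31,50),q(157,38),q(173,248),q(44,261)],.025)
print('top',w.round(1).tolist(),w.mean(0),ang(w[0],w[3]),ang(w[1],w[2]))
```

```text
side [[590.5, 254.7], [443.2, 235.5]] [[578.1, 339.3], [432.6, 318.8]] [511.09416732 287.07610422] 7.435351444463455 8.006768769597963
top [[579.8, 338.0], [591.2, 250.0], [443.0, 228.1], [431.2, 315.5]] [511.27935704 282.89797194] 8.581040351444681 8.411487195213999
```

Emit:
{"api": "send_rows", "payload": {"moves": [{"delta_pos":[0.001,0.0005,-0.01],"spin":-0.3},{"delta_pos":[0,0,-0.012],"spin":0},{"delta_pos":[0,0,-0.006],"spin":0},{"delta_pos":[0,0,-0.002],"spin":0},{"delta_pos":[0,0,0],"spin":0},{"delta_pos":[0,0,0],"spin":0}]}}

```text
time_s: 20.93
ee_pos: [0.511, 0.285, 0.0653]
eef_rot: [3.141, 0.0, 0.144]
wrist_force: [0.2, -0.4, -5.4]
grip_width: 0.261
grasp_force: 60.1
```

Emit:
{"api": "send_rows", "payload": {"moves": [{"delta_pos":[0,0,-0.001],"spin":0},{"delta_pos":[0,0,-0.001],"spin":0},{"delta_pos":[0,0,0],"spin":0},{"delta_pos":[0,0,0],"spin":0}]}}

```text
time_s: 21.27
ee_pos: [0.5112, 0.2851, 0.064]
eef_rot: [-3.141, -0.001, 0.144]
wrist_force: [-1.2, -1.0, 0.4]
grip_width: 0.265
grasp_force: 60.7
```

Emit:
{"api": "send_rows", "payload": {"jaw": 0.05, "moves": [{"delta_pos":[0,0,0],"spin":0},{"delta_pos":[0,0,0],"spin":0},{"delta_pos":[0,0,0],"spin":0},{"delta_pos":[0,0,0],"spin":0},{"delta_pos":[0,0,0.01],"spin":0},{"delta_pos":[0,0,0.03],"spin":0},{"delta_pos":[0,0,0.036],"spin":0},{"delta_pos":[0,-0.015,0.03],"spin":3},{"delta_pos":[0,-0.03,0.01],"spin":7},{"delta_pos":[0,-0.04,0],"spin":7},{"delta_pos":[0,-0.04,0],"spin":7},{"delta_pos":[0,-0.04,0],"spin":7}]}}

```text
time_s: 22.27
ee_pos: [0.5109, 0.1244, 0.1809]
eef_rot: [3.141, -0.001, 0.673]
wrist_force: [1.4, -0.4, -0.5]
grip_width: 0.583
grasp_force: 0.0
```

Emit:
{"api": "send_rows", "payload": {"jaw": 0.062, "moves": [{"delta_pos":[-0.005,-0.04,0],"spin":7},{"delta_pos":[-0.01,-0.038,0],"spin":7},{"delta_pos":[-0.01,-0.038,0],"spin":7},{"delta_pos":[-0.01,-0.038,0],"spin":7},{"delta_pos":[-0.01,-0.038,0],"spin":7},{"delta_pos":[-0.01,-0.038,0],"spin":6},{"delta_pos":[-0.01,-0.038,0],"spin":2},{"delta_pos":[-0.01,-0.038,0],"spin":0},{"delta_pos":[-0.01,-0.038,0],"spin":0},{"delta_pos":[-0.004,-0.03,0],"spin":0},{"delta_pos":[0,0,0],"spin":0},{"delta_pos":[0,0,0],"spin":0}]}}

```text
time_s: 23.27
ee_pos: [0.4264, -0.2332, 0.1804]
eef_rot: [3.141, 0.0, 1.362]
wrist_force: [0.7, -0.5, -0.6]
grip_width: 0.727
grasp_force: 0.0
```

Run:
```python
from h import *
st=telemetry.state(); print(st['time_s'],st['ee_pos'],np.degrees(st['eef_rot']),st['grip_width'])
s=capture('side');t=capture('top');np.save('s6.npy',s);np.save('t6.npy',t)
a=cv2.resize(s[260:330,200:290],(450,350),interpolation=cv2.INTER_CUBIC)
b=cv2.resize(t[150:220,140:200],(300,350),interpolation=cv2.INTER_CUBIC)
save('p6.png',np.hstack([a,b]))
```

```text
23.2667 [ 0.42635242 -0.2331634   0.18036791] [1.79980471e+02 1.76870410e-03 7.80634379e+01] 0.7268648102703669
```

View pics/p6.png

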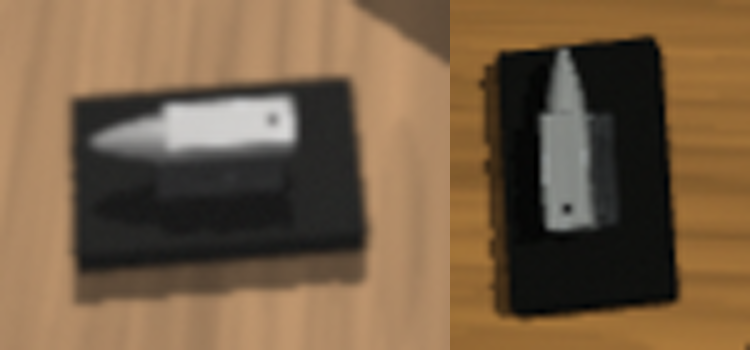

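The crops show the anvil standing on the pad: block at top px (163,184), horn tip at (163,159). Checking the centring relative to the pad in each view.

Run:
```python
from h import *
T=lambda x,y:((x-450+.5)/5-.5+140,(y+.5)/5-.5+150)
S=lambda x,y:((x+.5)/5-.5+200,(y+.5)/5-.5+260)
o=lambda n,L,z:np.array([onz(n,*p,z)[:2] for p in L])*1e3
for n,b,h in(('top',[T(540,113),T(587,113),T(593,228),T(546,232)],T(565,45)),('side',[S(164,152),S(165,102),S(295,96),S(296,145)],S(90,142))):
    w=o(n,b,.067);c=w.mean(0);d=(w[0]+w[1]-w[2]-w[3]);d/=np.linalg.norm(d);print(n,'origin',c+6*d,'yaw',np.degrees(np.arctan2(d[1],d[0])),'tip-63',o(n,[h],.063)[0]-63*d)
w=o('top',[T(498,52),T(655,38),T(678,298),T(515,315)],.025);print('pad top',w.mean(0))
```

```text
top origin [509.79156556 283.61219206] yaw 7.646847799324459 tip-63 [511.88002009 282.17582324]
side origin [509.2429351  286.14477694] yaw 6.493782554213695 tip-63 [509.74793793 290.49245394]
pad top [511.79335921 283.0513459 ]
```

Anvil is centred within about 2 mm and lengthwise. Fetching the tumbler.

Emit:
{"api": "send_rows", "payload": {"moves": [{"delta_pos":[-0.001,-0.015,0],"spin":1.5},{"delta_pos":[-0.002,-0.025,0],"spin":2},{"delta_pos":[-0.001,-0.014,0],"spin":1},{"delta_pos":[0,-0.003,0],"spin":0},{"delta_pos":[0,0,0],"spin":0},{"delta_pos":[0,0,0],"spin":0}]}}

```text
time_s: 23.87
ee_pos: [0.4231, -0.2879, 0.1798]
eef_rot: [-3.142, -0.0, 1.444]
wrist_force: [-1.0, 0.6, 0.1]
grip_width: 0.726
grasp_force: 0.0
```

Emit:
{"api": "send_rows", "payload": {"moves": [{"delta_pos":[0,0,-0.015],"spin":0},{"delta_pos":[0,0,-0.025],"spin":0},{"delta_pos":[0,0,-0.025],"spin":0},{"delta_pos":[0,0,-0.018],"spin":0},{"delta_pos":[0,0,-0.01],"spin":0},{"delta_pos":[0,0,-0.008],"spin":0},{"delta_pos":[0,0,0],"spin":0},{"delta_pos":[0,0,0],"spin":0}]}}

```text
time_s: 24.53
ee_pos: [0.4231, -0.2889, 0.0794]
eef_rot: [3.141, 0.0, 1.444]
wrist_force: [0.0, -0.9, -0.5]
grip_width: 0.725
grasp_force: 0.0
```

Emit:
{"api": "send_rows", "payload": {"moves": [{"delta_pos":[-0.001,-0.0015,-0.001],"spin":0},{"delta_pos":[0,0,0],"spin":0},{"delta_pos":[0,0,0],"spin":0}]}}

```text
time_s: 24.78
ee_pos: [0.4219, -0.2908, 0.0785]
eef_rot: [3.141, 0.001, 1.444]
wrist_force: [0.1, -0.7, -0.4]
grip_width: 0.724
grasp_force: 0.0
```

Emit:
{"api": "send_rows", "payload": {"jaw": 0.03, "moves": [{"delta_pos":[0,0,0],"spin":0},{"delta_pos":[0,0,0],"spin":0},{"delta_pos":[0,0,0],"spin":0},{"delta_pos":[0,0,0],"spin":0},{"delta_pos":[0,0,0],"spin":0},{"delta_pos":[0,0,0],"spin":0},{"delta_pos":[0,0,0],"spin":0}]}}

```text
time_s: 25.37
ee_pos: [0.422, -0.2907, 0.0784]
eef_rot: [3.141, 0.001, 1.444]
wrist_force: [0.6, 0.2, 6.4]
grip_width: 0.536
grasp_force: 61.7
```

Emit:
{"api": "send_rows", "payload": {"moves": [{"delta_pos":[0,0,0.008],"spin":0},{"delta_pos":[0,0,0.022],"spin":0},{"delta_pos":[0,0.01,0.02],"spin":0},{"delta_pos":[0,0.025,0],"spin":0},{"delta_pos":[0.002,0.035,0],"spin":0},{"delta_pos":[0.012,0.035,0],"spin":0},{"delta_pos":[0.018,0.033,0],"spin":0},{"delta_pos":[0.018,0.033,0],"spin":0},{"delta_pos":[0.018,0.033,0],"spin":0},{"delta_pos":[0.018,0.033,0],"spin":0},{"delta_pos":[0.018,0.033,0],"spin":0},{"delta_pos":[0.018,0.033,0],"spin":0}]}}

```text
time_s: 26.37
ee_pos: [0.5442, 0.0144, 0.128]
eef_rot: [-3.142, 0.0, 1.444]
wrist_force: [0.7, -0.5, -1.9]
grip_width: 0.54
grasp_force: 62.0
```

Emit:
{"api": "send_rows", "payload": {"moves": [{"delta_pos":[0.012,0.03,0],"spin":0},{"delta_pos":[0.0075,0.025,0],"spin":0},{"delta_pos":[0.001,0.01,0],"spin":0},{"delta_pos":[0,0.003,-0.015],"spin":0},{"delta_pos":[0,0,-0.02],"spin":0},{"delta_pos":[0,0,-0.01],"spin":0},{"delta_pos":[0,0,0],"spin":0},{"delta_pos":[0,0,0],"spin":0},{"delta_pos":[0,0,0],"spin":0}]}}

```text
time_s: 27.12
ee_pos: [0.5646, 0.0802, 0.0838]
eef_rot: [3.141, -0.0, 1.443]
wrist_force: [-0.4, -0.9, -2.0]
grip_width: 0.538
grasp_force: 62.0
```

Right on spot; lowering 9 mm.

Emit:
{"api": "send_rows", "payload": {"moves": [{"delta_pos":[0,0,-0.004],"spin":0},{"delta_pos":[0,0,-0.003],"spin":0},{"delta_pos":[0,0,-0.0015],"spin":0},{"delta_pos":[0,0,0],"spin":0},{"delta_pos":[0,0,0],"spin":0}]}}

```text
time_s: 27.53
ee_pos: [0.5644, 0.0805, 0.0744]
eef_rot: [3.141, -0.0, 1.444]
wrist_force: [1.2, 0.0, 0.1]
grip_width: 0.537
grasp_force: 62.2
```

Emit:
{"api": "send_rows", "payload": {"moves": [{"delta_pos":[0,0,-0.0007],"spin":0},{"delta_pos":[0,0,0],"spin":0},{"delta_pos":[0,0,0],"spin":0}]}}

```text
time_s: 27.78
ee_pos: [0.5645, 0.0805, 0.0744]
eef_rot: [3.141, -0.0, 1.444]
wrist_force: [-2.2, 0.1, 7.4]
grip_width: 0.537
grasp_force: 62.8
```

Emit:
{"api": "send_rows", "payload": {"jaw": 0.06, "moves": [{"delta_pos":[0,0,0],"spin":0},{"delta_pos":[0,0,0],"spin":0},{"delta_pos":[0,0,0],"spin":0},{"delta_pos":[0,0,0],"spin":0},{"delta_pos":[0,0,0.015],"spin":0},{"delta_pos":[0,0,0.036],"spin":0},{"delta_pos":[0,0,0.036],"spin":0},{"delta_pos":[0,-0.02,0.01],"spin":0},{"delta_pos":[-0.005,-0.035,0],"spin":0},{"delta_pos":[-0.007,-0.04,0],"spin":0},{"delta_pos":[-0.007,-0.04,0],"spin":0},{"delta_pos":[-0.007,-0.04,0],"spin":0}]}}

```text
time_s: 28.78
ee_pos: [0.5376, -0.096, 0.1706]
eef_rot: [3.141, 0.0, 1.445]
wrist_force: [0.6, -0.2, -0.5]
grip_width: 0.7
grasp_force: 0.0
```

Emit:
{"api": "send_rows", "payload": {"moves": [{"delta_pos":[-0.008,-0.04,0],"spin":0},{"delta_pos":[-0.008,-0.04,0],"spin":0},{"delta_pos":[-0.008,-0.04,0],"spin":0},{"delta_pos":[-0.006,-0.035,0],"spin":0},{"delta_pos":[-0.003,-0.025,0],"spin":0},{"delta_pos":[0,-0.015,0],"spin":0},{"delta_pos":[0,-0.001,0],"spin":0},{"delta_pos":[0,0,0],"spin":0},{"delta_pos":[0,0,0],"spin":0}]}}

```text
time_s: 29.53
ee_pos: [0.5055, -0.2895, 0.1704]
eef_rot: [-3.141, -0.0, 1.444]
wrist_force: [-0.6, 0.4, -0.9]
grip_width: 0.699
grasp_force: 0.0
```

Emit:
{"api": "send_rows", "payload": {"moves": [{"delta_pos":[-0.0005,-0.001,-0.015],"spin":0},{"delta_pos":[0,0,-0.025],"spin":0},{"delta_pos":[0,0,-0.02],"spin":0},{"delta_pos":[0,0,-0.016],"spin":0},{"delta_pos":[0,0,-0.01],"spin":0},{"delta_pos":[0,0,-0.006],"spin":0},{"delta_pos":[0,0,0],"spin":0},{"delta_pos":[0,0,0],"spin":0}]}}

```text
time_s: 30.2
ee_pos: [0.5052, -0.2912, 0.0792]
eef_rot: [3.141, 0.0, 1.444]
wrist_force: [-1.0, 0.3, 0.2]
grip_width: 0.704
grasp_force: 0.0
```

Emit:
{"api": "send_rows", "payload": {"jaw": 0.03, "moves": [{"delta_pos":[0,0,0],"spin":0},{"delta_pos":[0,0,0],"spin":0},{"delta_pos":[0,0,0],"spin":0},{"delta_pos":[0,0,0],"spin":0},{"delta_pos":[0,0,0],"spin":0},{"delta_pos":[0,0,0],"spin":0},{"delta_pos":[0,0,0],"spin":0}]}}

```text
time_s: 30.78
ee_pos: [0.5053, -0.2918, 0.0799]
eef_rot: [3.14, 0.001, 1.444]
wrist_force: [0.1, 0.7, 7.2]
grip_width: 0.481
grasp_force: 61.5
```

Emit:
{"api": "send_rows", "payload": {"moves": [{"delta_pos":[0,0,0.008],"spin":0},{"delta_pos":[0,0,0.022],"spin":0},{"delta_pos":[0,0.01,0.02],"spin":0},{"delta_pos":[0,0.025,0],"spin":0},{"delta_pos":[0.002,0.035,0],"spin":0},{"delta_pos":[0.009,0.036,0],"spin":0},{"delta_pos":[0.01,0.036,0],"spin":0},{"delta_pos":[0.01,0.036,0],"spin":0},{"delta_pos":[0.01,0.036,0],"spin":0},{"delta_pos":[0.01,0.036,0],"spin":0},{"delta_pos":[0.007,0.03,0],"spin":0},{"delta_pos":[0.003,0.02,0],"spin":0}]}}

```text
time_s: 31.78
ee_pos: [0.5662, 0.0112, 0.1292]
eef_rot: [3.141, -0.0, 1.445]
wrist_force: [-0.1, 0.1, -0.6]
grip_width: 0.484
grasp_force: 60.8
```

Emit:
{"api": "send_rows", "payload": {"moves": [{"delta_pos":[0,0.01,0],"spin":0},{"delta_pos":[0,0.004,-0.015],"spin":0},{"delta_pos":[0,0,-0.02],"spin":0},{"delta_pos":[0,0,-0.01],"spin":0},{"delta_pos":[0,0,0],"spin":0},{"delta_pos":[0,0,0],"spin":0},{"delta_pos":[0,0,0],"spin":0}]}}

```text
time_s: 32.37
ee_pos: [0.5662, 0.022, 0.0847]
eef_rot: [3.141, -0.0, 1.443]
wrist_force: [-0.5, -0.3, -0.7]
grip_width: 0.484
grasp_force: 60.8
```

Emit:
{"api": "send_rows", "payload": {"moves": [{"delta_pos":[0,0.0005,-0.004],"spin":0},{"delta_pos":[0,0,-0.003],"spin":0},{"delta_pos":[0,0,-0.002],"spin":0},{"delta_pos":[0,0,-0.0005],"spin":0},{"delta_pos":[0,0,0],"spin":0},{"delta_pos":[0,0,0],"spin":0}]}}

```text
time_s: 32.87
ee_pos: [0.5661, 0.0229, 0.0759]
eef_rot: [3.141, -0.0, 1.444]
wrist_force: [-7.5, 0.1, 17.9]
grip_width: 0.484
grasp_force: 63.1
```

Emit:
{"api": "send_rows", "payload": {"jaw": 0.058, "moves": [{"delta_pos":[0,0,0],"spin":0},{"delta_pos":[0,0,0],"spin":0},{"delta_pos":[0,0,0],"spin":0},{"delta_pos":[0,0,0],"spin":0},{"delta_pos":[0,0,0.015],"spin":0},{"delta_pos":[0,0,0.036],"spin":0},{"delta_pos":[0,0,0.036],"spin":0},{"delta_pos":[0,-0.02,0.008],"spin":1.3},{"delta_pos":[0.001,-0.035,0],"spin":2},{"delta_pos":[0.003,-0.04,0],"spin":2},{"delta_pos":[0.003,-0.04,0],"spin":2},{"delta_pos":[0.003,-0.04,0],"spin":0}]}}

```text
time_s: 33.87
ee_pos: [0.5756, -0.1537, 0.1691]
eef_rot: [3.141, 0.0, 1.574]
wrist_force: [1.0, 0.9, -0.7]
grip_width: 0.683
grasp_force: 0.0
```

Emit:
{"api": "send_rows", "payload": {"moves": [{"delta_pos":[0.003,-0.04,0],"spin":0},{"delta_pos":[0.003,-0.04,0],"spin":0},{"delta_pos":[0.003,-0.03,0],"spin":0},{"delta_pos":[0.0015,-0.02,0],"spin":0},{"delta_pos":[0,-0.0085,0],"spin":0},{"delta_pos":[0,0,0],"spin":0},{"delta_pos":[0,0,0],"spin":0}]}}

```text
time_s: 34.45
ee_pos: [0.5862, -0.29, 0.1687]
eef_rot: [-3.141, -0.001, 1.571]
wrist_force: [-0.3, 0.0, 0.4]
grip_width: 0.683
grasp_force: 0.0
```

Emit:
{"api": "send_rows", "payload": {"moves": [{"delta_pos":[0.0005,-0.0005,-0.015],"spin":0},{"delta_pos":[0,0,-0.025],"spin":0},{"delta_pos":[0,0,-0.02],"spin":0},{"delta_pos":[0,0,-0.014],"spin":0},{"delta_pos":[0,0,-0.01],"spin":0},{"delta_pos":[0,0,-0.006],"spin":0},{"delta_pos":[0,0,0],"spin":0},{"delta_pos":[0,0,0],"spin":0}]}}

```text
time_s: 35.12
ee_pos: [0.5871, -0.2909, 0.0796]
eef_rot: [3.141, 0.0, 1.572]
wrist_force: [0.9, -0.9, -0.4]
grip_width: 0.678
grasp_force: 0.0
```

Emit:
{"api": "send_rows", "payload": {"jaw": 0.03, "moves": [{"delta_pos":[0,0,0],"spin":0},{"delta_pos":[0,0,0],"spin":0},{"delta_pos":[0,0,0],"spin":0},{"delta_pos":[0,0,0],"spin":0},{"delta_pos":[0,0,0],"spin":0},{"delta_pos":[0,0,0],"spin":0},{"delta_pos":[0,0,0],"spin":0},{"delta_pos":[0,0,0],"spin":0}]}}

```text
time_s: 35.78
ee_pos: [0.5872, -0.2913, 0.0804]
eef_rot: [3.14, 0.001, 1.571]
wrist_force: [-1.2, 1.0, 6.8]
grip_width: 0.45
grasp_force: 60.3
```

Emit:
{"api": "send_rows", "payload": {"moves": [{"delta_pos":[0,0,0.008],"spin":0},{"delta_pos":[0,0,0.022],"spin":0},{"delta_pos":[0,0.01,0.02],"spin":0},{"delta_pos":[-0.001,0.025,0],"spin":0},{"delta_pos":[-0.003,0.034,0],"spin":0},{"delta_pos":[-0.003,0.034,0],"spin":0},{"delta_pos":[-0.003,0.034,0],"spin":0},{"delta_pos":[-0.003,0.034,0],"spin":0},{"delta_pos":[-0.003,0.034,0],"spin":0},{"delta_pos":[-0.002,0.025,0],"spin":0},{"delta_pos":[-0.001,0.02,0],"spin":0},{"delta_pos":[0,0.005,0],"spin":0}]}}

```text
time_s: 36.78
ee_pos: [0.5676, -0.0335, 0.1299]
eef_rot: [3.141, -0.0, 1.573]
wrist_force: [0.4, -0.5, -0.6]
grip_width: 0.448
grasp_force: 60.4
```

Emit:
{"api": "send_rows", "payload": {"moves": [{"delta_pos":[0,0,-0.015],"spin":0},{"delta_pos":[0,0,-0.02],"spin":0},{"delta_pos":[0,0,-0.01],"spin":0},{"delta_pos":[0,0,0],"spin":0},{"delta_pos":[0,0,0],"spin":0},{"delta_pos":[0,0,0],"spin":0}]}}

```text
time_s: 37.28
ee_pos: [0.5682, -0.0364, 0.0851]
eef_rot: [3.141, 0.0, 1.571]
wrist_force: [0.2, 1.1, -1.2]
grip_width: 0.453
grasp_force: 60.3
```

Emit:
{"api": "send_rows", "payload": {"moves": [{"delta_pos":[0,0.0005,-0.004],"spin":0},{"delta_pos":[0,0,-0.003],"spin":0},{"delta_pos":[0,0,-0.0017],"spin":0},{"delta_pos":[0,0,0],"spin":0},{"delta_pos":[0,0,0],"spin":0}]}}

```text
time_s: 37.7
ee_pos: [0.5681, -0.0356, 0.0764]
eef_rot: [3.141, 0.0, 1.571]
wrist_force: [-4.9, 0.3, 9.8]
grip_width: 0.45
grasp_force: 61.6
```

Contact. Releasing and retreating upward and towards the board side, clear of everything.

Emit:
{"api": "send_rows", "payload": {"jaw": 0.058, "moves": [{"delta_pos":[0,0,0],"spin":0},{"delta_pos":[0,0,0],"spin":0},{"delta_pos":[0,0,0],"spin":0},{"delta_pos":[0,0,0],"spin":0},{"delta_pos":[0,0,0.015],"spin":0},{"delta_pos":[0,0,0.036],"spin":0},{"delta_pos":[0,0,0.036],"spin":0},{"delta_pos":[0,-0.02,0.02],"spin":0},{"delta_pos":[0,-0.035,0.01],"spin":0},{"delta_pos":[-0.01,-0.038,0],"spin":0},{"delta_pos":[-0.01,-0.038,0],"spin":0},{"delta_pos":[-0.01,-0.038,0],"spin":0}]}}

```text
time_s: 38.7
ee_pos: [0.5372, -0.206, 0.1925]
eef_rot: [3.141, 0.0, 1.572]
wrist_force: [1.1, -0.0, 0.1]
grip_width: 0.682
grasp_force: 0.0
```

Emit:
{"api": "send_rows", "payload": {"moves": [{"delta_pos":[-0.01,-0.038,0],"spin":0},{"delta_pos":[-0.01,-0.038,0],"spin":0},{"delta_pos":[-0.01,-0.038,0],"spin":0},{"delta_pos":[-0.01,-0.038,0],"spin":0},{"delta_pos":[-0.005,-0.02,0],"spin":0},{"delta_pos":[0,0,0],"spin":0},{"delta_pos":[0,0,0],"spin":0}]}}

```text
time_s: 39.28
ee_pos: [0.4923, -0.3774, 0.1919]
eef_rot: [-3.141, -0.001, 1.569]
wrist_force: [-1.2, 0.6, 0.1]
grip_width: 0.681
grasp_force: 0.0
```

Run:
```python
from h import *
t=capture('top');s=capture('side')
a=t[128:198,212:312];b=np.load('top0.npy')[128:198,212:312]
z=lambda i:cv2.resize(i,(400,280),interpolation=cv2.INTER_CUBIC)
c=s[170:255,190:260];d=np.load('side0.npy')[170:255,190:260]
y=lambda i:cv2.resize(i,(250,304),interpolation=cv2.INTER_CUBIC)
r2=np.hstack([y(d),y(c),cv2.resize(s[265:330,195:290],(300,205)).repeat(1,0) if 0 else np.vstack([cv2.resize(s[265:330,195:290],(300,205)),np.zeros((99,300,3),np.uint8)])])
save('f.png',np.vstack([np.hstack([z(b),z(a)]),r2]))
```

```text
(no output)
```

View pics/f.png

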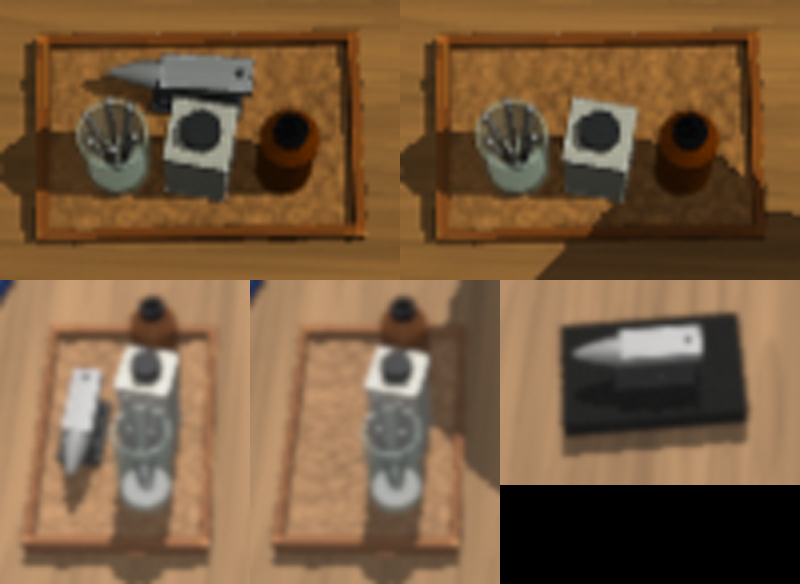

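The before-and-after crops match. The tumbler is at (240,164), the tin at (262,163) and the bottle at (284,165), all upright on their old spots, and the anvil is upright on the pad. Handing in.

```bash
python3 -c "
from bench import job_done; print(job_done())"
```

```text
the job is handed in; nothing more can be done
None
```

I handed the job in at about 39 s: the anvil stands upright on the rubber block, lengthwise and within about 2 mm of the middle by the cameras, and the bottle, tumbler and tin are upright on their old spots in the tray.

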